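# Measure the bore depth of a centrifuge adapter

## Robot

A 7-joint arm with a two-finger parallel gripper is mounted at the origin on a cart in front of the work surface, level with it; the furniture and walls round the work are solid. World frame = base frame: x ahead of the robot, y to its left, z up, the work surface at z = 0. Lengths are in m, angles in degrees, forces in N, time in s.
With the tool pointing down it reaches from about 0.425 to 0.875 m from the base axis. Payload 4.7 kg.
Tool frame: the origin (TCP) lies midway between the tips of the shut fingers; the grasp point (between the pads) lies 19 mm behind it (env.grip_depth is the distance from the TCP to the grasp point, in m); z points along the fingers, y is the line along which they close (so a half turn about z gives the same grasp; the last joint's range is limited). The gripper opens to 87 mm and grips with 3 to 60 N. Pads are 19 mm wide; open, the fingers measure 117 mm over their backs; the gripper's body (75 mm by 190 mm) begins 51 mm behind the grasp point.
Start: joints at [-67.317, 18.392, -4.016, 83.108, 1.295, 78.541, -3.26], TCP at [0.242, 0.603, 0.223] pointing down, gripper open.
Joint ranges: [-163.93, 163.93], [-17.29, 119.83], [-79.2, 71.16], [3.27, 140.29], [-89.18, 269.18], [5.43, 117.66], [-154.24, 154.24]. Speed limits (degrees/s): [147.25, 147.25, 180, 180, 180, 180, 180].

## Interface

Orientations are given as [roll, pitch, yaw] about the fixed x, y, z axes, in that order (R = Rz(yaw) Ry(pitch) Rx(roll)).
In Python, from cell import get_obs, optics, env, nets gives the robot as it stands.
- The arm moves only by the shell command python3 -m creep 'ROWS' [FORCE]. ROWS is JSON, a list of rows, each an object of numbers: "wx", "wy", "wz": the turn, a rotation vector about the tool's x, y, z in degrees; "tx", "ty", "tz": the shift along the tool's x, y, z in mm; "gripper": the opening, from -1 (shut) to 1 (fully open). A call has 1 to 5 rows; each row is the pose to reach, as a shift and turn from the pose commanded when the call began, along the tool's axes at that moment; what a row does not reach only later rows make up. A row lasts 1/12 s, in which the tool goes at most 41.7 mm and 7.16 degrees, less where a joint would pass 70% of its speed; a pose out of reach is approached as far as the arm can. A call with a gripper value outside its range is refused whole. The fingers move at their own pace and stop on an object; FORCE is the grip in N (left out, the last holds). Time passes only in rows, so rows that repeat a pose let the fingers close. It gives the time, the measured TCP pose, the force, the opening and the grip force at its end, in the units of the state.
- get_obs(): the state, without advancing time (a new reading comes with each control period).
- optics.read_camera(name): name is "side" or "top" or "wrist"; returns (picture, depth): 420x560x3 uint8, red, green, blue; 420x560 float32, m along the optical axis (not along the pixel's ray), 0 where there is no reading.
- optics.camera_info(name): a dict with "fovy" (degrees; the focal length in pixels is half the picture's height over the tangent of half this angle, whatever the lens; pixels are square), "cx", "cy" (the principal point, pixels), "R" (3x3) and "t" (3): a world point X has camera coordinates R X + t; the wrist camera has in their place "tool_from_camera" (4x4, takes a point from camera to tool coordinates, whose origin is the TCP and whose axes are the flange's). Camera axes: x right, y down, z forward; pixel columns grow to the right and rows downward; lengths in m; the calibration is good to about 2 mm. A picture is of the moment at which its call begins: read the wrist's pose just before it. camera_info takes no time and is no camera call.
- env.sign_off(): hands the job in; it is judged then, once.
Trained networks look in the newest picture that a camera, given by its name, has taken for a name from the list of things; names that differ only in an ending like _2 or _b are one class to them, and where a whole thing is asked for, a point or a joint stands for the part that bears it (a point fixed in the world has none). Each returns a list of dicts, best first, with "confidence" (0 to 1); they miss things now and then, are a little off and sometimes report something else, mostly with a low value. They report only what shows in the picture. A call takes as long as a camera call. They do not tell look-alikes from the thing itself.
- nets.look_for(query, camera): "point" ([x, y, z] in m, in world coordinates, good to about 4 mm: the middle of the surface that is visible of it).
- nets.place_of(query, camera): "point" ([x, y, z] in m, in world coordinates, good to about 4 mm: a listed point, or the origin of a listed thing).
The state is a dict: "time_s": time; "qpos": joint angles; "joint_velocities": joint speeds; "effort": joint torques, N m; "tool_pos": TCP position; "tool_rot": TCP orientation; "force": force on the tool from outside, world axes, zero at the start; "wrist_torque": the same for the moment, N m; "grip_width": finger opening in m; "grasp_force": force on a finger pad.
Only numpy, scipy, OpenCV 4.12 (cv2) and the standard library are available. Lean on these libraries where they do the work, as an engineer would, in place of code of your own. Each camera call takes 0.05 s, during which the arm holds its last target. There are 200 camera calls.

## Task

Lay the orange-handled depth rod on the gauge's rail, handle upright, and slide it into the blue centrifuge adapter until it bottoms, then let go and leave it there. Slide the gauge's cursor until its red pointer is level with the outer end of the rod (the flat back of the orange handle), and finally press the green hold button right down to record the reading. Do not disturb the specimen cup, the jar or the timer.

Things in the scene. Friction and masses are not known exactly. Their poses are not given: they have to be found in the camera images.
- gauge: Fixed bench depth gauge: grey plate, x -102 to +32, y -210 to +120 mm, 10 mm thick. Origin on the worktop below the bore's mouth; z up, y along the rail into the bore. Flat aluminium rail (x -16 to +16, y -205 to 0, surface 20 mm above the worktop) with 3 mm lips that leave a 24 mm wide path. Blue adapter sleeve (32 mm outside) lies from y 0 to +100.
- bore_mouth (a point): Centre of the open mouth of the adapter's round bore (16 mm diameter), 27 mm above the worktop; the bore's lowest line is 1 mm below the rail surface. Axes as the gauge's: y into the bore. The bore ends at a firm rubber cushion somewhere 45 to 80 mm from the mouth, out of sight; it does not give way. Its face is the bore_floor, whose pose is not given.
- rod_grip (a point): Centre of the depth rod's ('rod') orange handle, an upright block 18 mm wide (x), 20 mm long (y), 50 mm high (z). y points along the rod to its tip, z up. The steel rod (10 mm diameter) leaves the handle's front with its underside flush with the handle's. 160 mm overall, about 100 g. Lies on the worktop, handle standing.
- rod_tip (a point): Tip of the depth rod, on its axis: 150 mm along y and 20 mm below rod_grip.
- rod_end (a point): Outer end of the rod: the flat back of the orange handle, at the height of the rod's axis: 10 mm behind rod_grip along y, 20 mm below it.
- cursor (a joint): Position of the cursor on its track, m: 0 next to the bore mouth, growing as it is slid away from the mouth (gauge -y), 0.14 at the far stop. It needs about 1.5 N and stays where it is left.
- cursor_grip (a point): Grip of the cursor: black upright post 14 x 14 mm, from 28 to 77 mm above the worktop; this point is 56 mm above the worktop, on the post's axis. The track runs parallel to the rail, 75 mm to its -x side. Axes as the gauge's.
- cursor_line (a point): Tip of the cursor's red pointer, a 3 mm thick bar that reaches from the cursor (57 mm along +x) to 18 mm short of the rail's centre line; it lies on the post's centre plane. The y of this point along the gauge is the reading.
- hold_button (a joint): Travel of the green hold button, m: 0 up, 0.006 fully down (5 N); it springs back. Counted as pressed above 0.004.
- hold_button_top (a point): Centre of the top of the green hold button, 26 mm diameter, in a black housing on the gauge's plate, beside the adapter. Pressed straight down.
- cup: White specimen cup with an orange lid, 66 mm diameter, 70 mm high, origin at its underside. Bystander.
- jar: Cream screw-lid jar, 46 mm diameter, 72 mm high, origin at its underside. Bystander.
- timer: White bench timer lying flat, 62 x 68 x 22 mm, origin at its underside. Bystander.
Things that resemble listed ones, but are neither listed nor needed, are in the scene too. Several things look just like the part that bears rod_grip: the one meant starts nearest to the robot's base.

How it is judged (in metres and radians):
On the way, in this order (a step that is already met when the one before it is completed fails the run):
1. the rod's tip is in the mouth of the bore, the rod lined up with it (y of rod_tip in the frame of bore_mouth above 0.01 m and angle between the y axis of rod_grip and the y axis of gauge, either way round below 0.12 rad and x of rod_tip in the frame of bore_mouth between -0.006 and 0.006 m and z of rod_tip in the frame of bore_mouth between -0.006 and 0.006 m), for 0.05 s.
2. the rod bottoms (tip within 3 mm of the cushion) and is let go (y of rod_tip in the frame of bore_floor above -0.003 m and contact force between the fingers and rod below 0.1 N and angle between rod_grip's own z axis and vertical below 0.15 rad), for 0.2 s.
3. the red pointer is level with the rod's outer end (within 4 mm along the rail) (y of rod_end in the frame of cursor_line between -0.004 and 0.004 m and y of rod_tip in the frame of bore_floor above -0.003 m and value of joint hold_button below 0.002 m), for 0.3 s.
4. the hold button is pressed with the pointer level (value of joint hold_button above 0.004 m and y of rod_end in the frame of cursor_line between -0.004 and 0.004 m), for 0.05 s.
At the end, for the whole second after the job is handed in: The rod rests on the rail with its handle upright (within 0.15 rad) and in line with the bore (0.12 rad), its tip within 3 mm of the cushion; the red pointer is within 4 mm of the rod's outer end along the rail; the hold button has sprung back up; everything is at rest (all of step 3 and angle between the y axis of rod_grip and the y axis of gauge, either way round below 0.12 rad and angle between rod_grip's own z axis and vertical below 0.15 rad and linear speed of rod below 0.01 m/s); the robot touches nothing.
It fails at once if the cup, jar or timer is moved more than 20 mm (distance of any of cup, jar, timer from where it was at the start of the episode above 0.02 m).
It fails at once if the cup or jar is tipped (angle between any of cup, jar's own z axis and vertical above 0.3 rad).
It fails at once if the button is pressed before the pointer is level (value of joint hold_button above 0.004 m and (y of rod_end in the frame of cursor_line above 0.006 m or y of rod_end in the frame of cursor_line below -0.006 m)).
It also fails if it takes over 72 s, if anything falls off the work surface, if the arm or the gripper's body presses on something with over 40 N, if the wrist force passes 120 N, or if a joint passes its speed limit or range.

## Working session

There is one attempt and no reset: what is moved stays moved. The work goes in short steps, Python scripts to look and compute and a shell command to move; the robot and the scene stay as the last step left them, time stands still between calls to the robot, and variables do not carry over. Pictures are saved under pics/ and viewed, at most 10 in all, crops included, and the job is handed in when it is done.

```bash
mkdir -p pics; ls
python3 - <<'E'
from cell import get_obs, optics, env, nets
import cv2, numpy as np
o=get_obs(); print(o['time_s'],o['tool_pos'],o['tool_rot'],o['grip_width'],env.grip_depth)
for c in ['top','side']:
    p,d=optics.read_camera(c); cv2.imwrite(f'pics/{c}0.png',p[:,:,::-1]); np.save(f'{c}_d.npy',d)
    i=optics.camera_info(c)
    for q in ['rod_grip','rod_tip','bore_mouth','cursor_grip','cursor_line','hold_button_top','gauge','cup','jar','timer']:
        for r in nets.place_of(q,c)[:5]:
            X=np.array(r['point']); f=210/np.tan(np.radians(i['fovy']/2)); k=np.array(i['R'])@X+np.array(i['t'])
            print(c,q,round(r['confidence'],2),X.round(3),(f*k[:2]/k[2]+[i['cx'],i['cy']]).round())
E
```

```text
pics
0.0 [0.24203071 0.60266094 0.22146083] [-1.79889837e+02  6.87514690e-03  1.58124208e+02] 0.08723641179269143 0.0187
top rod_grip 0.6 [ 0.45  -0.251  0.024] [357. 260.]
top rod_grip 0.54 [ 0.774 -0.312  0.021] [372. 155.]
top rod_grip 0.51 [ 0.652 -0.518  0.028] [443. 192.]
top rod_tip 0.67 [ 0.707 -0.18   0.002] [330. 179.]
top rod_tip 0.59 [ 0.463 -0.105  0.005] [308. 257.]
top rod_tip 0.5 [ 0.552 -0.414  0.008] [409. 226.]
top rod_tip 0.24 [ 0.434  0.287 -0.001] [180. 269.]
top bore_mouth 0.92 [0.657 0.118 0.032] [234. 195.]
top cursor_grip 0.41 [0.591 0.092 0.058] [241. 215.]
top hold_button_top 0.4 [0.583 0.184 0.036] [212. 219.]
top gauge 0.69 [ 0.662  0.119 -0.002] [235. 195.]
top gauge 0.43 [0.657 0.115 0.03 ] [235. 195.]
top cup 0.97 [ 0.433  0.288 -0.001] [180. 270.]
top jar 0.84 [ 0.64   0.381 -0.004] [152. 204.]
top timer 0.8 [ 0.587 -0.324  0.001] [378. 216.]
side rod_grip 0.71 [ 0.449 -0.25   0.027] [331. 249.]
side rod_grip 0.55 [ 0.65  -0.515  0.028] [421. 227.]
side rod_grip 0.49 [ 0.778 -0.32   0.025] [358. 206.]
side rod_tip 0.69 [ 0.706 -0.182  0.001] [315. 217.]
side rod_tip 0.66 [ 0.46  -0.096  0.003] [278. 249.]
side rod_tip 0.64 [ 0.45  -0.25   0.025] [331. 249.]
side rod_tip 0.56 [ 0.544 -0.411 -0.001] [386. 247.]
side bore_mouth 0.77 [0.662 0.114 0.028] [224. 208.]
side cursor_grip 0.48 [0.589 0.091 0.054] [226. 210.]
side cursor_line 0.42 [0.645 0.094 0.024] [229. 211.]
side cursor_line 0.35 [ 0.434  0.287 -0.001] [149. 242.]
side cursor_line 0.22 [0.588 0.085 0.055] [227. 210.]
side gauge 0.89 [ 0.666  0.116 -0.001] [224. 215.]
side cup 0.72 [ 0.433  0.288 -0.001] [148. 242.]
side jar 0.8 [0.639 0.381 0.004] [145. 210.]
side timer 0.72 [ 0.585 -0.322  0.003] [357. 237.]
```

View pics/top0.png

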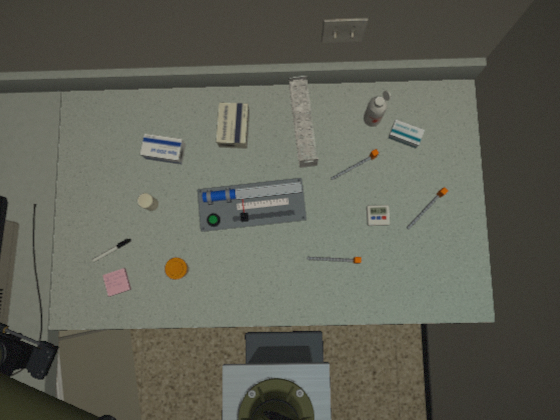

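Run:
```python
import cv2
a=cv2.imread('pics/top0.png')[170:285,170:460]
cv2.imwrite('pics/crop0.png',cv2.resize(a,None,fx=2.7,fy=2.7,interpolation=cv2.INTER_CUBIC))
```

```text
(no output)
```

View pics/crop0.png

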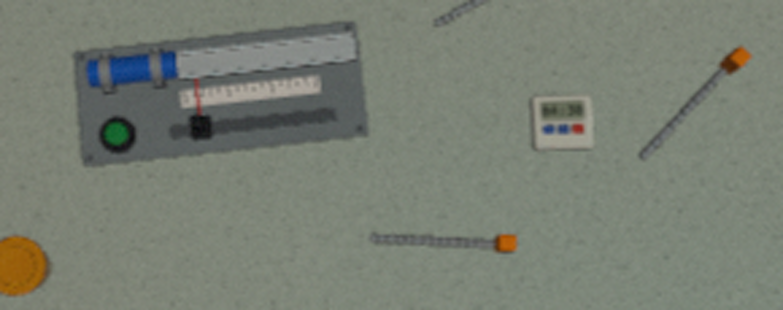

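The gauge is at top px (250,205), with the blue adapter left at (218,196), the green button at (213,219), and the cursor post at (244,217). Three orange-handled rods could be the target: (357,260), (375,154) and (443,192). The orange lid at (176,268) and the black pen at (123,243) are not rods. I'll take the rod at (357,260), because it is nearest the base (r≈0.51 m against 0.83 m), and the crop shows its handle to the right with its tip toward the gauge.

```bash
cat > h.py <<'E'
import numpy as np, cv2
from cell import get_obs, optics, env, nets
from scipy.spatial.transform import Rotation as Ro
def go(p,yaw):
    o=get_obs(); R=Ro.from_euler('xyz',o['tool_rot'],degrees=True)
    t=R.inv().apply(np.array(p)-o['tool_pos'])*1000
    w=np.degrees((R.inv()*Ro.from_euler('xyz',[180,0,yaw],degrees=True)).as_rotvec())
    print('t',t.round(1),'w',w.round(1),'len',np.linalg.norm(t).round())
def wrist(name=None):
    o=get_obs(); p,d=optics.read_camera('wrist'); i=optics.camera_info('wrist')
    f=210/np.tan(np.radians(i['fovy']/2)); T=np.eye(4); T[:3,:3]=Ro.from_euler('xyz',o['tool_rot'],degrees=True).as_matrix(); T[:3,3]=o['tool_pos']
    T=T@np.array(i['tool_from_camera']); v,u=np.mgrid[:420,:560]
    X=np.dstack([(u-i['cx'])*d/f,(v-i['cy'])*d/f,d])@T[:3,:3].T+T[:3,3]; X[d==0]=np.nan
    if name: cv2.imwrite(f'pics/{name}.png',p[:,:,::-1])
    return p,X
E
python3 -m creep '[{"tx":-190,"ty":-115},{"tx":-190,"ty":-115},{"tx":-190,"ty":-115},{"tx":-190,"ty":-115},{"tx":-190,"ty":-115}]'
python3 -m creep '[{"tx":-190,"ty":-115},{"tx":-190,"ty":-115},{"tx":-190,"ty":-115},{"tx":-190,"ty":-115},{"tx":-190,"ty":-115}]'
python3 -m creep '[{"wz":35},{"wz":35},{"wz":35},{"wz":35},{"wz":35}]'
python3 -m creep '[{"wz":35},{"wz":35},{"wz":35},{"wz":35},{"wz":35}]'
python3 -c "
from h import *
go([.59,.1,.33],85.5)"
```

```text
t [-510.2 -337.4 -107.4] w [ 0.   0.  72.6] len 621.0validation failed for argument at $[0]...
validation failed for argument at $[0]...
validation failed for argument at $[0]...
validation failed for argument at $[0]...
```

```bash
python3 -m creep '[{"wx":0,"wy":0,"wz":0,"tx":-190,"ty":-115,"tz":0,"gripper":1},{"wx":0,"wy":0,"wz":0,"tx":-190,"ty":-115,"tz":0,"gripper":1},{"wx":0,"wy":0,"wz":0,"tx":-190,"ty":-115,"tz":0,"gripper":1},{"wx":0,"wy":0,"wz":0,"tx":-190,"ty":-115,"tz":0,"gripper":1},{"wx":0,"wy":0,"wz":0,"tx":-190,"ty":-115,"tz":0,"gripper":1}]'; python3 -m creep --help | head -20
python3 -c "
from h import *
go([.59,.1,.33],85.5)"
```

```text
time_s: 1.52
tool_pos: [0.3684, 0.435, 0.2228]
tool_rot: [180.0, 0.0, 158.1]
force: [1.2, -0.0, 0.3]
grip_width: 0.0871
grasp_force: 0.0
t [-330.5 -228.3 -107.3] w [ 0.  -0.  72.6] len 416.0invalid input: not JSON, or not a number
```

```bash
python3 -m creep '[{"wx":0,"wy":0,"wz":36,"tx":-165,"ty":-115,"tz":-54,"gripper":1},{"wx":0,"wy":0,"wz":36,"tx":-165,"ty":-115,"tz":-54,"gripper":1},{"wx":0,"wy":0,"wz":36,"tx":-165,"ty":-115,"tz":-54,"gripper":1},{"wx":0,"wy":0,"wz":36,"tx":-165,"ty":-115,"tz":-54,"gripper":1},{"wx":0,"wy":0,"wz":36,"tx":-165,"ty":-115,"tz":-54,"gripper":1}]'
python3 -c "
from h import *
go([.59,.1,.33],85.5)"
```

```text
time_s: 1.93
tool_pos: [0.4785, 0.2667, 0.2775]
tool_rot: [179.9, -0.0, 122.0]
force: [0.6, 0.3, 0.8]
grip_width: 0.0869
grasp_force: 0.0
t [-200.4    6.5  -52.6] w [ 0.  -0.  36.5] len 207.0
```

```bash
python3 -m creep '[{"wx":0,"wy":0,"wz":36,"tx":-200,"ty":6,"tz":-52,"gripper":1},{"wx":0,"wy":0,"wz":36,"tx":-200,"ty":6,"tz":-52,"gripper":1},{"wx":0,"wy":0,"wz":36,"tx":-200,"ty":6,"tz":-52,"gripper":1},{"wx":0,"wy":0,"wz":36,"tx":-200,"ty":6,"tz":-52,"gripper":1},{"wx":0,"wy":0,"wz":36,"tx":-200,"ty":6,"tz":-52,"gripper":1}]'
python3 -c "
from h import *
p,X=wrist('w1'); np.save('w1.npy',X); print(optics.camera_info('wrist'))
for q in ['bore_mouth','cursor_grip','cursor_line','hold_button_top','gauge']: print(q,[(round(r['confidence'],2),np.round(r['point'],4)) for r in nets.place_of(q,'wrist')[:2]])
go([.45,-.2,.28],85.5)"
```

```text
time_s: 2.35
tool_pos: [0.5905, 0.1006, 0.3296]
tool_rot: [179.9, -0.0, 86.1]
force: [1.2, 0.1, -0.3]
grip_width: 0.0867
grasp_force: 0.0
{'fovy': 63.55006541210441, 'cx': 277.10378729516754, 'cy': 209.14853031318003, 'tool_from_camera': array([[ 9.10808871e-04, -9.52882015e-01, -3.03339802e-01,
         8.50355240e-02],
       [ 9.99999568e-01,  8.11246695e-04,  4.54230178e-04,
        -4.78044241e-05],
       [-1.86744356e-04, -3.03340085e-01,  9.52882342e-01,
        -1.60643217e-01],
       [ 0.00000000e+00,  0.00000000e+00,  0.00000000e+00,
         1.00000000e+00]])}
bore_mouth [(0.7, array([0.663 , 0.1158, 0.0287]))]
cursor_grip [(0.89, array([0.5864, 0.0883, 0.053 ]))]
cursor_line [(0.82, array([0.6496, 0.0869, 0.0257])), (0.62, array([ 0.4501, -0.2613,  0.0065]))]
hold_button_top [(0.54, array([0.5871, 0.1833, 0.0323]))]
gauge [(0.81, array([ 0.6651,  0.1154, -0.0013]))]
t [-311.9 -121.    48. ] w [-0.1 -0.   1.2] len 338.0
```

View pics/w1.png

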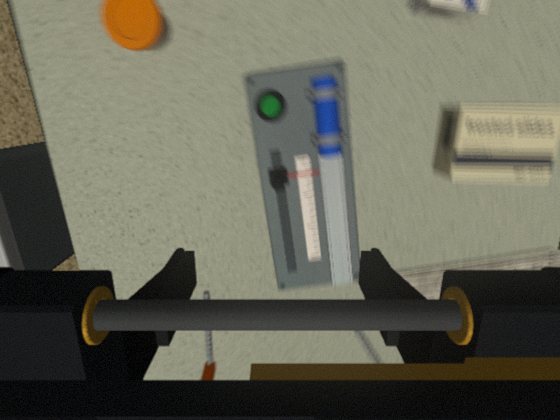

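```bash
python3 -c "
from h import *
X=np.load('w1.npy'); p=cv2.imread('pics/w1.png'); hsv=cv2.cvtColor(p,cv2.COLOR_BGR2HSV)
roi=np.zeros((420,560),bool); roi[55:285,235:365]=1
def rect(m):
    q=X[m&roi&np.isfinite(X[...,2])]; r=cv2.minAreaRect((q[:,:2]*1000).astype(np.float32)); print(len(q),np.median(q[:,2]).round(4),r)
    return q
H,S,V=[hsv[...,k].astype(int) for k in range(3)]
plate=rect((X[...,2]>.006))
blue=rect((H>100)&(H<125)&(S>150))
# rail
yy=X[...,1]; m=(X[...,2]>.014)&(V>125)&(S<60)&roi; m[:, :318]=0; m[:150]=0
q=rect(m)
a=np.polyfit(q[:,1],q[:,0],1); print('rail slope deg',np.degrees(np.arctan(a[0])), 'x at mouth y.116',np.polyval(a,.116))
g=rect((H>40)&(H<85)&(S>100)&(X[...,2]>.02)); print('button',g.mean(0),g.max(0))
r=rect(((H<8)|(H>172))&(S>90)&(X[...,2]>.01)); print('ptr',r.mean(0),r.max(0))
"
```

```text
20467 0.0095 ((631.853515625, 67.65858459472656), (134.35887145996094, 328.9373779296875), 5.104561805725098)
880 0.0398 ((661.694580078125, 162.3056182861328), (31.534196853637695, 93.27019500732422), 3.6484975814819336)
2711 0.0191 ((672.2354125976562, 11.019889831542969), (31.91590118408203, 200.8707733154297), 4.870373725891113)
rail slope deg -4.696121977930195 x at mouth y.116 0.6636984278392549
368 0.03 ((587.0266723632812, 180.54647827148438), (24.849702835083008, 29.749788284301758), 42.66926193237305)
button [0.58687834 0.18106549 0.02837573] [0.60149009 0.1953144  0.03291373]
9 0.0252 ((605.3328247070312, 87.691162109375), (6.226863384246826, 6.638611793518066), 65.14424133300781)
ptr [0.60529557 0.08826988 0.02350609] [0.60965334 0.08985326 0.02632869]
```

```bash
python3 -m creep '[{"wx":0,"wy":0,"wz":0,"tx":-200,"ty":-80,"tz":30,"gripper":1},{"wx":0,"wy":0,"wz":0,"tx":-200,"ty":-80,"tz":30,"gripper":1},{"wx":0,"wy":0,"wz":0,"tx":-200,"ty":-80,"tz":30,"gripper":1},{"wx":0,"wy":0,"wz":0,"tx":-200,"ty":-80,"tz":30,"gripper":1},{"wx":0,"wy":0,"wz":0,"tx":-200,"ty":-80,"tz":30,"gripper":1}]'
python3 -m creep '[{"wx":0,"wy":0,"wz":0,"tx":-130,"ty":-40,"tz":40,"gripper":1},{"wx":0,"wy":0,"wz":0,"tx":-130,"ty":-40,"tz":40,"gripper":1},{"wx":0,"wy":0,"wz":0,"tx":-130,"ty":-40,"tz":40,"gripper":1},{"wx":0,"wy":0,"wz":0,"tx":-130,"ty":-40,"tz":40,"gripper":1},{"wx":0,"wy":0,"wz":0,"tx":-130,"ty":-40,"tz":40,"gripper":1}]'
python3 -c "
from h import *
p,X=wrist('w2'); np.save('w2.npy',X)
for q in ['rod_grip','rod_tip','rod_end']: print(q,[(round(r['confidence'],2),np.round(r['point'],4)) for r in nets.place_of(q,'wrist')[:3]])
"
```

```text
time_s: 3.07
tool_pos: [0.5002, -0.0832, 0.2992]
tool_rot: [-180.0, -0.0, 86.8]
force: [1.4, -0.9, 0.2]
grip_width: 0.087
grasp_force: 0.0
time_s: 3.48
tool_pos: [0.4509, -0.2141, 0.2587]
tool_rot: [-179.9, -0.0, 86.2]
force: [-0.5, 0.4, -0.4]
grip_width: 0.0871
grasp_force: 0.0
rod_grip [(0.93, array([ 0.7737, -0.3166,  0.0293])), (0.72, array([ 0.4491, -0.2512,  0.0241]))]
rod_tip [(0.92, array([ 0.458 , -0.103 ,  0.0054])), (0.79, array([ 0.7029, -0.1819,  0.0049])), (0.36, array([ 0.4496, -0.2535,  0.024 ]))]
rod_end [(0.97, array([ 0.4508, -0.2611,  0.0061])), (0.78, array([ 0.7805, -0.3289,  0.0027])), (0.27, array([ 0.4498, -0.2538,  0.0246]))]
```

View pics/w2.png

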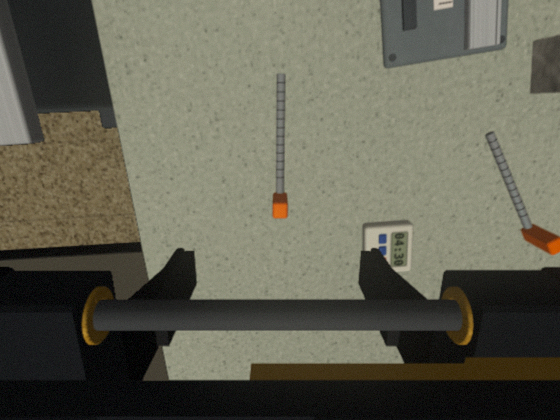

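The wrist view shows the chosen rod, handle at px (280,206) and tip at (281,76), well clear of the timer at (390,245). Next I'll fit its axis.

```bash
python3 -c "
from h import *
X=np.load('w2.npy'); p=cv2.imread('pics/w2.png'); H,S,V=[k.astype(int) for k in cv2.split(cv2.cvtColor(p,cv2.COLOR_BGR2HSV))]
roi=np.zeros((420,560),bool); roi[60:225,262:300]=1
o=(H<18)&(S>150)&roi; q=X[o]; q=q[np.isfinite(q[:,2])]; t=q[q[:,2]>.042]
print('handle top',len(t),np.median(t,0),cv2.minAreaRect((t[:,:2]*1000).astype(np.float32)))
m=roi&~o&(X[...,2]>.0055)&(X[...,2]<.02); m[190:]=0; r=X[m]; a=np.polyfit(r[:,1],r[:,0],1)
print(len(r),'dir deg from y',np.degrees(np.arctan(a[0])),'x at y -.25,-.10',np.polyval(a,[-.25,-.1]),'tip y',r[:,1].max(),'z',np.percentile(r[:,2],90))
go([np.polyval(a,-.251),-.251,.08],90-np.degrees(np.arctan(a[0])))
"
```

```text
handle top 227 [ 0.45144725 -0.24747052  0.04821322] ((451.7035217285156, -248.55419921875), (17.97683334350586, 16.19487190246582), 86.69393157958984)
828 dir deg from y 3.905998422138233 x at y -.25,-.10 [0.45158845 0.4618302 ] tip y -0.10090578003040143 z 0.009141401016154094
t [-42.7  -1.  179.9] w [ 0.  -0.   0.7] len 185.0
```

```bash
python3 -m creep '[{"wx":0,"wy":0,"wz":0.7,"tx":-43,"ty":-1,"tz":60,"gripper":1},{"wx":0,"wy":0,"wz":0.7,"tx":-43,"ty":-1,"tz":100,"gripper":1},{"wx":0,"wy":0,"wz":0.7,"tx":-43,"ty":-1,"tz":140,"gripper":1},{"wx":0,"wy":0,"wz":0.7,"tx":-43,"ty":-1,"tz":180,"gripper":1},{"wx":0,"wy":0,"wz":0.7,"tx":-43,"ty":-1,"tz":180,"gripper":1}]'
python3 -c "
from h import *
go([.4515,-.2505,.013],86.1)"
```

```text
time_s: 4.1
tool_pos: [0.4488, -0.2511, 0.0757]
tool_rot: [-179.7, -0.1, 86.0]
force: [-0.6, 1.0, 0.2]
grip_width: 0.087
grasp_force: 0.0
t [ 0.7  2.9 62.7] w [-0.3 -0.1 -0.1] len 63.0
```

```bash
python3 -m creep '[{"wx":0,"wy":0,"wz":0,"tx":1,"ty":2,"tz":32,"gripper":1},{"wx":0,"wy":0,"wz":0,"tx":1,"ty":2,"tz":62,"gripper":1},{"wx":0,"wy":0,"wz":0,"tx":1,"ty":2,"tz":62,"gripper":1},{"wx":0,"wy":0,"wz":0,"tx":1,"ty":2,"tz":62,"gripper":1},{"wx":0,"wy":0,"wz":0,"tx":1,"ty":2,"tz":62,"gripper":1}]'
python3 -m creep '[{"wx":0,"wy":0,"wz":0,"tx":0,"ty":0,"tz":0,"gripper":-1},{"wx":0,"wy":0,"wz":0,"tx":0,"ty":0,"tz":0,"gripper":-1},{"wx":0,"wy":0,"wz":0,"tx":0,"ty":0,"tz":0,"gripper":-1},{"wx":0,"wy":0,"wz":0,"tx":0,"ty":0,"tz":0,"gripper":-1},{"wx":0,"wy":0,"wz":0,"tx":0,"ty":0,"tz":0,"gripper":-1}]' 35
python3 -m creep '[{"wx":0,"wy":0,"wz":0,"tx":0,"ty":0,"tz":0,"gripper":-1},{"wx":0,"wy":0,"wz":0,"tx":0,"ty":0,"tz":0,"gripper":-1},{"wx":0,"wy":0,"wz":0,"tx":0,"ty":0,"tz":0,"gripper":-1},{"wx":0,"wy":0,"wz":0,"tx":0,"ty":0,"tz":0,"gripper":-1},{"wx":0,"wy":0,"wz":0,"tx":0,"ty":0,"tz":0,"gripper":-1}]'
```

```text
time_s: 4.52
tool_pos: [0.4538, -0.2528, 0.0192]
tool_rot: [179.9, 0.0, 85.9]
force: [0.2, -1.2, 1.2]
grip_width: 0.0874
grasp_force: 0.0
time_s: 4.93
tool_pos: [0.4525, -0.2533, 0.0184]
tool_rot: [179.9, -0.0, 85.8]
force: [0.1, 0.9, -0.1]
grip_width: 0.0614
grasp_force: 0.0
time_s: 5.35
tool_pos: [0.4521, -0.2532, 0.0178]
tool_rot: [-180.0, -0.0, 85.8]
force: [0.8, -0.2, 0.5]
grip_width: 0.0284
grasp_force: 0.0
```

```bash
python3 -m creep '[{"wx":0,"wy":0,"wz":0,"tx":0,"ty":0,"tz":0,"gripper":-1},{"wx":0,"wy":0,"wz":0,"tx":0,"ty":0,"tz":0,"gripper":-1},{"wx":0,"wy":0,"wz":0,"tx":0,"ty":0,"tz":0,"gripper":-1},{"wx":0,"wy":0,"wz":0,"tx":0,"ty":0,"tz":0,"gripper":-1},{"wx":0,"wy":0,"wz":0,"tx":0,"ty":0,"tz":0,"gripper":-1}]'
python3 -m creep '[{"wx":0,"wy":0,"wz":0,"tx":0,"ty":0,"tz":-10,"gripper":-1},{"wx":0,"wy":0,"wz":0,"tx":0,"ty":0,"tz":-30,"gripper":-1},{"wx":0,"wy":0,"wz":0,"tx":0,"ty":0,"tz":-55,"gripper":-1},{"wx":0,"wy":0,"wz":0,"tx":0,"ty":0,"tz":-80,"gripper":-1},{"wx":0,"wy":0,"wz":0,"tx":0,"ty":0,"tz":-100,"gripper":-1}]'
python3 -c "
from h import *
p,X=wrist('w3'); np.save('w3.npy',X)
c,s=np.cos(np.radians(4.9)),np.sin(np.radians(4.9))
R=np.array([[c,-s],[s,c]])
w=np.array([.663,.1155])+R@[0,-.17]; print(w)
go([*w,.12],94.9)"
```

```text
time_s: 5.77
tool_pos: [0.4521, -0.2532, 0.0178]
tool_rot: [-180.0, -0.0, 85.8]
force: [0.5, -0.0, -0.4]
grip_width: 0.018
grasp_force: 35.0
time_s: 6.18
tool_pos: [0.4524, -0.2537, 0.1201]
tool_rot: [179.9, 0.0, 85.8]
force: [-0.6, -0.2, -1.1]
grip_width: 0.0177
grasp_force: 35.0
[ 0.67752088 -0.0538787 ]
t [216.9 207.4   4.9] w [ 0.4  0.1 -9.1] len 300.0
```

View pics/w3.png

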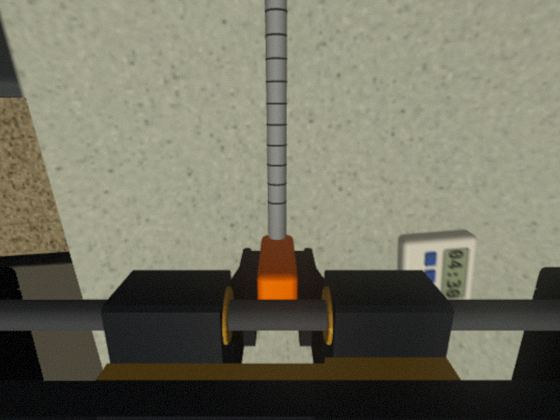

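The rod is held (px (277,0)-(277,240), handle at (277,265)) and runs along the tool's x. I'll measure its tilt and offset in the tool frame.

```bash
python3 -c "
from h import *
X=np.load('w3.npy'); o=get_obs(); R=Ro.from_euler('xyz',o['tool_rot'],degrees=True)
ok=np.isfinite(X[...,2])
Y=(R.inv().apply((X.reshape(-1,3)-o['tool_pos'])).reshape(X.shape))*1000
m=np.zeros((420,560),bool); m[2:230,262:293]=1; m&=ok&(X[...,2]>.07); r=Y[m]
print(len(r)); 
a=np.polyfit(r[:,0],r[:,1],1); 
c=[]
for x0 in range(30,140,10):
    k=r[(r[:,0]>=x0)&(r[:,0]<x0+10)]
    if len(k): c.append((x0+5,np.percentile(k[:,2],10),np.median(k[:,1])))
c=np.array(c); print(c.round(1)); print('slopes deg z,y',[np.degrees(np.polyfit(c[:,0],c[:,j],1)[0]).round(2) for j in (1,2)])
p=cv2.imread('pics/w3.png'); H,S,V=[k.astype(int) for k in cv2.split(cv2.cvtColor(p,cv2.COLOR_BGR2HSV))]
h=Y[(H<18)&(S>150)&ok]; h=h[np.abs(h[:,1])<15]; print('handle',np.percentile(h,[2,50,98],axis=0).round(1))
"
```

```text
4569
[[ 35.   12.5  -2.4]
 [ 45.   12.5  -2.5]
 [ 55.   12.4  -2.5]
 [ 65.   12.6  -2.7]
 [ 75.   12.6  -2.5]
 [ 85.   12.6  -3. ]
 [ 95.   12.6  -3. ]
 [105.   12.7  -3. ]
 [115.   12.5  -3. ]
 [125.   12.6  -3. ]]
slopes deg z,y [np.float64(0.08), np.float64(-0.42)]
handle [[  3.2 -11.3 -93.9]
 [ 14.   -2.2 -23.8]
 [ 27.4  11.1  13.4]]
```

```bash
python3 -m creep '[{"wx":0,"wy":0,"wz":-9.1,"tx":30,"ty":28,"tz":0,"gripper":-1},{"wx":0,"wy":0,"wz":-9.1,"tx":60,"ty":57,"tz":0,"gripper":-1},{"wx":0,"wy":0,"wz":-9.1,"tx":90,"ty":86,"tz":0,"gripper":-1},{"wx":0,"wy":0,"wz":-9.1,"tx":120,"ty":115,"tz":0,"gripper":-1},{"wx":0,"wy":0,"wz":-9.1,"tx":145,"ty":140,"tz":0,"gripper":-1}]'
python3 -c "
from h import *
go([.6775,-.0539,.10],94.9)"
```

```text
time_s: 6.65
tool_pos: [0.6043, -0.1158, 0.118]
tool_rot: [179.9, -0.1, 95.0]
force: [0.3, -0.9, -0.6]
grip_width: 0.0175
grasp_force: 35.0
t [55.2 78.3 18.2] w [ 0.1 -0.1  0.1] len 98.0
```

```bash
python3 -m creep '[{"wx":0,"wy":0,"wz":0,"tx":19,"ty":26,"tz":0,"gripper":-1},{"wx":0,"wy":0,"wz":0,"tx":37,"ty":52,"tz":6,"gripper":-1},{"wx":0,"wy":0,"wz":0,"tx":55,"ty":78,"tz":12,"gripper":-1},{"wx":0,"wy":0,"wz":0,"tx":55,"ty":78,"tz":18,"gripper":-1},{"wx":0,"wy":0,"wz":0,"tx":55,"ty":78,"tz":18,"gripper":-1}]'
python3 -c "
from h import *
p,X=wrist('w4'); np.save('w4.npy',X)
o=get_obs();print(o['tool_pos'],o['tool_rot'])
for q in ['bore_mouth','rod_tip','rod_grip']: print(q,[(round(r['confidence'],2),np.round(r['point'],4)) for r in nets.place_of(q,'wrist')[:3]])
"
```

```text
time_s: 7.07
tool_pos: [0.6753, -0.0545, 0.0976]
tool_rot: [-179.8, -0.0, 95.2]
force: [-0.8, -0.1, -1.8]
grip_width: 0.0178
grasp_force: 35.0
[ 0.67456222 -0.05698974  0.09857023] [-1.79834582e+02  4.60875282e-02  9.49829455e+01]
bore_mouth []
rod_tip [(0.69, array([ 0.7023, -0.1858,  0.0054]))]
rod_grip [(0.82, array([ 0.6728, -0.0552,  0.1035]))]
```

View pics/w4.png

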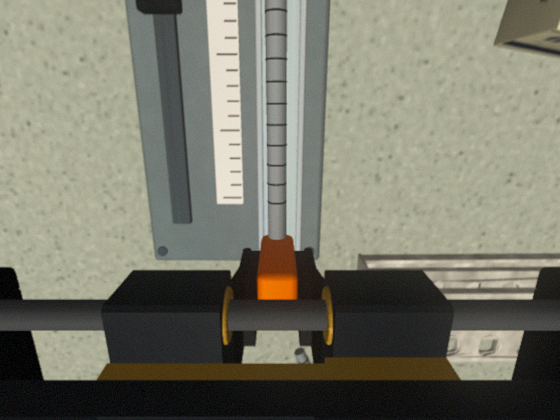

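The rod (col ≈277) hangs over the rail (cols ≈256-302). I'll compare the two in the tool frame.

```bash
cat > rel.py <<'E'
from h import *
def rel(X,o,tag=''):
    R=Ro.from_euler('xyz',o['tool_rot'],degrees=True)
    Y=(R.inv().apply((X.reshape(-1,3)-o['tool_pos'])).reshape(X.shape))*1000
    rail=[];rod=[];edge=[]
    for v in range(3,240,6):
        x,y,z=Y[v,200:360].T; ok=np.isfinite(z)
        zr=np.nanmin(z[60:100]); k=ok&(z<zr+6)&(z<40)
        g=np.nanpercentile(z[:40],50)   # plate
        s=ok&(z<g-5)&(z>g-18)
        if s.sum()>4: edge.append((np.median(x[s]),y[s].min(),y[s].max(),g))
        if k.sum()>4: rod.append((np.median(x[k]),(y[k].min()+y[k].max())/2,zr))
    return np.array(edge),np.array(rod)
E
python3 -c "
from rel import *
X=np.load('w4.npy'); o=get_obs(); e,r=rel(X,o); print(e[::4].round(1)); print(r[::4].round(1))
c=(e[:,1]+e[:,2])/2; print('rail',np.polyfit(e[:,0],c,1),'rod',np.polyfit(r[:,0],r[:,1],1))
p=cv2.imread('pics/w4.png'); 
for v in (10,100,190): print(p[v,245:312].mean(1).astype(int).tolist())
"
```

```text
[[147.8 -13.2  18.2  91.1]
 [134.3 -13.3  18.   91.3]
 [120.5 -13.5  17.9  91.5]
 [106.1 -13.   18.3  91. ]
 [ 91.2 -13.1  18.1  91.3]
 [ 75.5 -12.6  18.6  91.2]
 [ 59.3 -12.7  18.5  91.4]
 [ 42.3 -13.   18.2  91.8]
 [ 24.7 -12.4  18.7  91.3]
 [  6.  -12.5  18.6  92. ]]
[[131.2  -0.6  11.6]
 [121.7  -0.3  11.4]
 [111.8  -0.2  11.6]
 [101.4  -0.2  12. ]
 [ 90.6   0.2  11.4]
 [ 79.5   0.3  11.7]
 [ 67.8   0.3  10.9]
 [ 55.7   0.7  11.2]
 [ 43.    0.8  11.2]
 [ 29.7   0.9  12. ]]
rail [-0.00583201  3.16867902] rod [-0.01394889  1.34080306]
[120, 118, 117, 121, 119, 118, 121, 113, 119, 124, 148, 178, 185, 189, 184, 168, 157, 182, 192, 155, 74, 51, 55, 66, 79, 93, 94, 99, 101, 108, 112, 105, 103, 102, 94, 86, 80, 68, 63, 49, 47, 82, 147, 186, 190, 184, 192, 194, 192, 190, 193, 188, 184, 183, 168, 153, 168, 181, 181, 182, 167, 131, 114, 119, 117, 119, 119]
[123, 120, 117, 124, 117, 125, 126, 128, 124, 122, 123, 145, 171, 184, 187, 182, 164, 159, 185, 194, 185, 145, 113, 125, 134, 139, 141, 146, 150, 147, 151, 149, 144, 141, 141, 133, 126, 121, 111, 101, 89, 141, 190, 196, 193, 190, 194, 191, 191, 192, 190, 190, 174, 160, 175, 182, 181, 181, 158, 125, 113, 119, 123, 120, 125, 123, 118]
[123, 123, 120, 125, 125, 125, 118, 120, 124, 121, 118, 125, 130, 163, 190, 188, 178, 161, 160, 186, 194, 194, 168, 117, 126, 132, 141, 144, 144, 143, 145, 149, 145, 138, 139, 132, 122, 117, 106, 95, 98, 147, 193, 193, 191, 193, 191, 192, 192, 192, 180, 167, 171, 184, 184, 177, 149, 116, 121, 122, 123, 122, 119, 118, 119, 120, 123]
```

```bash
python3 -m creep '[{"wx":0,"wy":0,"wz":0.5,"tx":0,"ty":2,"tz":15,"gripper":-1},{"wx":0,"wy":0,"wz":0.5,"tx":0,"ty":2,"tz":30,"gripper":-1},{"wx":0,"wy":0,"wz":0.5,"tx":0,"ty":2,"tz":45,"gripper":-1},{"wx":0,"wy":0,"wz":0.5,"tx":0,"ty":2,"tz":50,"gripper":-1},{"wx":0,"wy":0,"wz":0.5,"tx":0,"ty":2,"tz":50,"gripper":-1}]'
python3 -c "
from rel import *
o=get_obs();p,X=wrist('w5'); np.save('w5.npy',X); e,r=rel(X,o); print(e[::5].round(1)); print(r[::5].round(1))
c=(e[:,1]+e[:,2])/2; print('rail',np.polyfit(e[:,0],c,1),'rod',np.polyfit(r[:,0],r[:,1],1))
print(o['tool_pos'],o['tool_rot'])
"
```

```text
time_s: 7.68
tool_pos: [0.6751, -0.057, 0.0465]
tool_rot: [-179.7, -0.0, 94.4]
force: [0.8, -0.2, -1.6]
grip_width: 0.0178
grasp_force: 35.0
[[130.6 -14.3  17.1  37.9]
 [117.5 -14.3  17.   37.8]
 [103.7 -14.1  17.5  37.5]
 [ 89.1 -14.   17.2  37.5]
 [ 73.8 -13.7  17.8  37.8]
 [ 57.8 -13.5  17.7  37.4]
 [ 40.7 -13.3  18.1  37.5]
 [ 22.9 -13.1  18.1  37.7]]
[[ 1.265e+02 -3.000e-01  8.700e+00]
 [ 1.146e+02 -4.000e-01  8.400e+00]
 [ 1.020e+02 -3.000e-01  8.500e+00]
 [ 8.870e+01 -1.000e-01  8.900e+00]
 [ 7.480e+01 -1.000e-01  9.100e+00]
 [ 6.020e+01 -1.000e-01  8.200e+00]
 [ 4.480e+01  2.000e-01  8.900e+00]
 [ 2.850e+01  2.000e-01  9.100e+00]]
rail [-0.01223994  2.77245453] rod [-0.00795783  0.47977649]
[ 0.67507566 -0.05699567  0.04650993] [-1.79696421e+02 -2.86078805e-02  9.43948290e+01]
```

```bash
python3 -m creep '[{"wx":0,"wy":0,"wz":-0.2,"tx":0,"ty":2,"tz":0,"gripper":-1},{"wx":0,"wy":0,"wz":-0.2,"tx":0,"ty":2,"tz":3,"gripper":-1},{"wx":0,"wy":0,"wz":-0.2,"tx":0,"ty":2,"tz":5,"gripper":-1},{"wx":0,"wy":0,"wz":-0.2,"tx":0,"ty":2,"tz":6,"gripper":-1},{"wx":0,"wy":0,"wz":-0.2,"tx":0,"ty":2,"tz":6,"gripper":-1}]'
python3 -c "
from rel import *
o=get_obs();p,X=wrist('w6'); np.save('w6.npy',X); e,r=rel(X,o); print(e[::5].round(1)); print(r[::5].round(1))
c=(e[:,1]+e[:,2])/2; print('rail',np.polyfit(e[:,0],c,1),'rod',np.polyfit(r[:,0],r[:,1],1))
print(o['tool_pos'],o['tool_rot'],o['force'])
"
```

```text
time_s: 8.15
tool_pos: [0.6793, -0.057, 0.0438]
tool_rot: [180.0, -0.0, 94.6]
force: [0.1, -0.8, -1.3]
grip_width: 0.018
grasp_force: 35.0
[[130.  -18.3  13.   35. ]
 [117.  -18.3  13.3  34.8]
 [103.4 -18.3  13.1  34.8]
 [ 89.1 -17.8  13.6  34.8]
 [ 74.  -17.7  13.2  34.9]
 [ 58.1 -17.8  13.6  34.7]
 [ 41.4 -17.5  14.   34.6]
 [ 23.7 -17.4  13.8  34.6]]
[[ 1.266e+02 -6.000e-01  9.400e+00]
 [ 1.146e+02 -3.000e-01  9.500e+00]
 [ 1.020e+02 -4.000e-01  8.700e+00]
 [ 8.880e+01 -1.000e-01  8.500e+00]
 [ 7.480e+01 -1.000e-01  8.800e+00]
 [ 6.010e+01 -1.000e-01  8.700e+00]
 [ 4.480e+01  2.000e-01  8.900e+00]
 [ 2.840e+01  2.000e-01  8.700e+00]]
rail [-0.00904746 -1.50267537] rod [-0.00837252  0.53004669]
[ 0.67932306 -0.05697473  0.04378902] [ 1.79998017e+02 -4.18852763e-03  9.46117913e+01] [ 0.10035417 -0.78041608 -1.27565706]
```

View pics/w6.png

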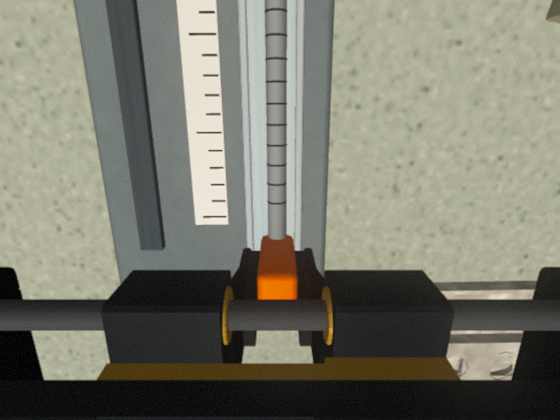

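The rod (col 277) now sits about 2 mm right of the rail's centre line, with the angle aligned.

```bash
cat > chk.py <<'E'
from rel import *
o=get_obs();p,X=wrist(); e,r=rel(X,o)
c=(e[:,1]+e[:,2])/2; a=np.polyfit(e[:,0],c,1);b=np.polyfit(r[:,0],r[:,1],1)
print('need ty at 0,150:',[round(np.polyval(a,k)-np.polyval(b,k),1) for k in (0,150)],'gap',round(np.median(e[:,3])-20-np.median(r[:,2]),1))
print(o['tool_pos'].round(4),o['tool_rot'].round(1),o['force'].round(1))
E
python3 -m creep '[{"wx":0,"wy":0,"wz":0,"tx":0,"ty":-1.5,"tz":1,"gripper":-1},{"wx":0,"wy":0,"wz":0,"tx":0,"ty":-1.5,"tz":2,"gripper":-1},{"wx":0,"wy":0,"wz":0,"tx":0,"ty":-1.5,"tz":2,"gripper":-1},{"wx":0,"wy":0,"wz":0,"tx":0,"ty":-1.5,"tz":2,"gripper":-1}]'
python3 chk.py
```

```text
time_s: 8.53
tool_pos: [0.6778, -0.0571, 0.0418]
tool_rot: [-180.0, -0.0, 94.6]
force: [-0.6, 0.8, -1.7]
grip_width: 0.0182
grasp_force: 35.0
need ty at 0,150: [np.float64(-0.5), np.float64(-0.7)] gap 4.0
[ 0.6778 -0.0571  0.0418] [-180.    -0.    94.6] [-0.6  0.8 -1.7]
```

```bash
python3 -m creep '[{"wx":0,"wy":0,"wz":0,"tx":0,"ty":-0.5,"tz":1,"gripper":-1},{"wx":0,"wy":0,"wz":0,"tx":0,"ty":-0.5,"tz":2,"gripper":-1},{"wx":0,"wy":0,"wz":0,"tx":0,"ty":-0.5,"tz":3,"gripper":-1},{"wx":0,"wy":0,"wz":0,"tx":0,"ty":-0.5,"tz":3,"gripper":-1}]'
python3 chk.py
```

```text
time_s: 8.92
tool_pos: [0.6771, -0.0572, 0.0385]
tool_rot: [-180.0, -0.0, 94.6]
force: [0.4, 0.5, -0.9]
grip_width: 0.018
grasp_force: 35.0
need ty at 0,150: [np.float64(0.2), np.float64(-0.1)] gap 0.7
[ 0.6771 -0.0572  0.0385] [-180.    -0.    94.6] [ 0.4  0.5 -0.9]
```

```bash
python3 -m creep '[{"wx":0,"wy":0,"wz":0,"tx":8,"ty":0,"tz":0,"gripper":-1},{"wx":0,"wy":0,"wz":0,"tx":16,"ty":0,"tz":0,"gripper":-1},{"wx":0,"wy":0,"wz":0,"tx":24,"ty":-0.2,"tz":0,"gripper":-1},{"wx":0,"wy":0,"wz":0,"tx":32,"ty":-0.3,"tz":0,"gripper":-1},{"wx":0,"wy":0,"wz":0,"tx":40,"ty":-0.4,"tz":0,"gripper":-1}]'
python3 chk.py
```

```text
time_s: 9.38
tool_pos: [0.6737, -0.0156, 0.0389]
tool_rot: [180.0, -0.0, 94.7]
force: [0.0, -0.6, -0.9]
grip_width: 0.0178
grasp_force: 35.0
need ty at 0,150: [np.float64(-0.2), np.float64(0.6)] gap 1.0
[ 0.6737 -0.0156  0.0389] [180.   -0.   94.7] [ 0.  -0.6 -0.9]
```

```bash
python3 -m creep '[{"wx":0,"wy":0,"wz":0,"tx":5,"ty":0,"tz":0.3,"gripper":-1},{"wx":0,"wy":0,"wz":0,"tx":10,"ty":0,"tz":0.5,"gripper":-1},{"wx":0,"wy":0,"wz":0,"tx":15,"ty":0,"tz":0.5,"gripper":-1},{"wx":0,"wy":0,"wz":0,"tx":20,"ty":0,"tz":0.5,"gripper":-1},{"wx":0,"wy":0,"wz":0,"tx":20,"ty":0,"tz":0.5,"gripper":-1}]'
python3 chk.py
python3 -m creep '[{"wx":0,"wy":0,"wz":0,"tx":2,"ty":0,"tz":0,"gripper":-1},{"wx":0,"wy":0,"wz":0,"tx":4,"ty":0,"tz":0,"gripper":-1},{"wx":0,"wy":0,"wz":0,"tx":6,"ty":0,"tz":0,"gripper":-1},{"wx":0,"wy":0,"wz":0,"tx":6,"ty":0,"tz":0,"gripper":-1}]'
```

```text
time_s: 9.85
tool_pos: [0.6721, 0.0044, 0.0383]
tool_rot: [-180.0, -0.1, 94.7]
force: [0.4, 0.9, -0.6]
grip_width: 0.0176
grasp_force: 35.0
need ty at 0,150: [np.float64(-0.5), np.float64(1.1)] gap 0.6
[0.6721 0.0044 0.0383] [-1.80e+02 -1.00e-01  9.47e+01] [ 0.4  0.9 -0.6]
time_s: 10.23
tool_pos: [0.6716, 0.0091, 0.0383]
tool_rot: [180.0, -0.0, 94.6]
force: [0.3, -0.2, -1.7]
grip_width: 0.0178
grasp_force: 35.0
```

```bash
python3 -m creep '[{"wx":0,"wy":0,"wz":0.2,"tx":2,"ty":0,"tz":0,"gripper":-1},{"wx":0,"wy":0,"wz":0.2,"tx":4,"ty":0,"tz":0,"gripper":-1},{"wx":0,"wy":0,"wz":0.2,"tx":6,"ty":0,"tz":0,"gripper":-1},{"wx":0,"wy":0,"wz":0.2,"tx":6,"ty":0,"tz":0,"gripper":-1}]'
```

```text
time_s: 10.57
tool_pos: [0.6712, 0.0154, 0.0383]
tool_rot: [180.0, -0.0, 94.4]
force: [1.1, 0.2, -1.4]
grip_width: 0.0177
grasp_force: 35.0
```

```bash
python3 -m creep '[{"wx":0,"wy":0,"wz":0,"tx":2,"ty":0,"tz":0,"gripper":-1},{"wx":0,"wy":0,"wz":0,"tx":4,"ty":0,"tz":0,"gripper":-1},{"wx":0,"wy":0,"wz":0,"tx":6,"ty":0,"tz":0,"gripper":-1},{"wx":0,"wy":0,"wz":0,"tx":6,"ty":0,"tz":0,"gripper":-1}]'
```

```text
time_s: 10.9
tool_pos: [0.6707, 0.0214, 0.0383]
tool_rot: [180.0, -0.0, 94.4]
force: [-0.4, -0.5, -1.0]
grip_width: 0.0178
grasp_force: 35.0
```

```bash
python3 -m creep '[{"wx":0,"wy":0,"wz":0,"tx":2,"ty":0,"tz":0,"gripper":-1},{"wx":0,"wy":0,"wz":0,"tx":4,"ty":0,"tz":0,"gripper":-1},{"wx":0,"wy":0,"wz":0,"tx":6,"ty":0,"tz":0,"gripper":-1},{"wx":0,"wy":0,"wz":0,"tx":6,"ty":0,"tz":0,"gripper":-1}]'
```

```text
time_s: 11.23
tool_pos: [0.6702, 0.0273, 0.0383]
tool_rot: [180.0, -0.0, 94.4]
force: [-0.5, 0.3, -0.7]
grip_width: 0.0179
grasp_force: 35.0
```

```bash
python3 -m creep '[{"wx":0,"wy":0,"wz":0,"tx":2,"ty":0,"tz":0,"gripper":-1},{"wx":0,"wy":0,"wz":0,"tx":4,"ty":0,"tz":0,"gripper":-1},{"wx":0,"wy":0,"wz":0,"tx":6,"ty":0,"tz":0,"gripper":-1},{"wx":0,"wy":0,"wz":0,"tx":6,"ty":0,"tz":0,"gripper":-1}]'
```

```text
time_s: 11.57
tool_pos: [0.6697, 0.0334, 0.0383]
tool_rot: [-180.0, -0.0, 94.4]
force: [0.5, -0.0, -0.3]
grip_width: 0.0177
grasp_force: 35.0
```

```bash
python3 -m creep '[{"wx":0,"wy":0,"wz":0,"tx":2,"ty":0,"tz":0,"gripper":-1},{"wx":0,"wy":0,"wz":0,"tx":4,"ty":0,"tz":0,"gripper":-1},{"wx":0,"wy":0,"wz":0,"tx":5,"ty":0,"tz":0,"gripper":-1},{"wx":0,"wy":0,"wz":0,"tx":5,"ty":0,"tz":0,"gripper":-1}]'
```

```text
time_s: 11.9
tool_pos: [0.6694, 0.038, 0.0383]
tool_rot: [180.0, -0.0, 94.4]
force: [-1.1, 0.0, -1.0]
grip_width: 0.0176
grasp_force: 35.0
```

```bash
python3 -m creep '[{"wx":0,"wy":0,"wz":0,"tx":2,"ty":0,"tz":0,"gripper":-1},{"wx":0,"wy":0,"wz":0,"tx":4,"ty":0,"tz":0,"gripper":-1},{"wx":0,"wy":0,"wz":0,"tx":5,"ty":0,"tz":0,"gripper":-1},{"wx":0,"wy":0,"wz":0,"tx":5,"ty":0,"tz":0,"gripper":-1}]'
```

```text
time_s: 12.23
tool_pos: [0.6692, 0.0405, 0.0386]
tool_rot: [180.0, 0.1, 94.4]
force: [-0.3, -5.1, 0.7]
grip_width: 0.0178
grasp_force: 35.0
```

```bash
python3 -m creep '[{"wx":0,"wy":0,"wz":0,"tx":1,"ty":0,"tz":0,"gripper":-1},{"wx":0,"wy":0,"wz":0,"tx":2,"ty":0,"tz":0,"gripper":-1},{"wx":0,"wy":0,"wz":0,"tx":2,"ty":0,"tz":0,"gripper":-1}]'
python3 -m creep '[{"wx":0,"wy":0,"wz":0,"tx":0,"ty":0,"tz":0,"gripper":0.2},{"wx":0,"wy":0,"wz":0,"tx":0,"ty":0,"tz":0,"gripper":0.2},{"wx":0,"wy":0,"wz":0,"tx":0,"ty":0,"tz":0,"gripper":0.2},{"wx":0,"wy":0,"wz":0,"tx":0,"ty":0,"tz":0,"gripper":0.2},{"wx":0,"wy":0,"wz":0,"tx":0,"ty":0,"tz":0,"gripper":0.2}]'
python3 -m creep '[{"wx":0,"wy":0,"wz":0,"tx":0,"ty":0,"tz":-20,"gripper":0.2},{"wx":0,"wy":0,"wz":0,"tx":0,"ty":0,"tz":-50,"gripper":0.2},{"wx":0,"wy":0,"wz":0,"tx":0,"ty":0,"tz":-80,"gripper":0.2},{"wx":0,"wy":0,"wz":0,"tx":0,"ty":0,"tz":-110,"gripper":0.2},{"wx":0,"wy":0,"wz":0,"tx":0,"ty":0,"tz":-130,"gripper":0.2}]'
python3 -c "
from h import *
c,s=np.cos(np.radians(4.9)),np.sin(np.radians(4.9))
w=np.array([.663,.1155])+np.array([[c,-s],[s,c]])@[-.075,-.15]; print(w)
go([*w,.22],94.9)"
```

```text
time_s: 12.48
tool_pos: [0.6692, 0.0405, 0.0388]
tool_rot: [180.0, 0.2, 94.3]
force: [0.5, -7.5, 0.5]
grip_width: 0.0182
grasp_force: 35.0
time_s: 12.9
tool_pos: [0.6688, 0.0456, 0.0383]
tool_rot: [180.0, -0.1, 94.5]
force: [-0.8, 1.0, -0.5]
grip_width: 0.0431
grasp_force: 0.0
time_s: 13.32
tool_pos: [0.6699, 0.0449, 0.1718]
tool_rot: [179.8, -0.0, 94.4]
force: [0.4, -0.5, -0.8]
grip_width: 0.0519
grasp_force: 0.0
[ 0.60108664 -0.04035806]
t [-79.6 -75.1 -48.6] w [ 0.2 -0.  -0.5] len 120.0
```

```bash
python3 -m creep '[{"wx":0,"wy":0,"wz":0,"tx":-27,"ty":-25,"tz":-16,"gripper":1},{"wx":0,"wy":0,"wz":0,"tx":-54,"ty":-50,"tz":-32,"gripper":1},{"wx":0,"wy":0,"wz":-0.5,"tx":-80,"ty":-75,"tz":-48,"gripper":1},{"wx":0,"wy":0,"wz":-0.5,"tx":-80,"ty":-75,"tz":-48,"gripper":1},{"wx":0,"wy":0,"wz":-0.5,"tx":-80,"ty":-75,"tz":-48,"gripper":1}]'
python3 -c "
from h import *
o=get_obs(); p,X=wrist('w7'); np.save('w7.npy',X)
for q in ['rod_end','rod_grip','cursor_grip','cursor_line','bore_mouth','hold_button_top']: print(q,[(round(r['confidence'],2),np.round(r['point'],4)) for r in nets.place_of(q,'wrist')[:3]])
p,d=optics.read_camera('top')
for q in ['rod_end','cursor_line','cursor_grip','rod_grip']: print('top',q,[(round(r['confidence'],2),np.round(r['point'],4)) for r in nets.place_of(q,'top')[:4]])
"
```

```text
time_s: 13.73
tool_pos: [0.6001, -0.0434, 0.2184]
tool_rot: [179.8, -0.1, 94.7]
force: [0.6, 1.1, -0.3]
grip_width: 0.0777
grasp_force: 0.0
rod_end [(0.66, array([0.6718, 0.0271, 0.0228]))]
rod_grip [(0.96, array([0.6691, 0.0405, 0.0449])), (0.53, array([0.6713, 0.029 , 0.0249]))]
cursor_grip [(0.63, array([0.5875, 0.0863, 0.0564]))]
cursor_line [(0.58, array([0.652 , 0.0914, 0.0258]))]
bore_mouth [(0.89, array([0.6627, 0.1197, 0.0256]))]
hold_button_top []
top rod_end [(0.67, array([ 0.654 , -0.5259,  0.0067])), (0.61, array([ 0.7816, -0.3266,  0.0073]))]
top cursor_line [(0.61, array([ 4.316e-01,  2.848e-01, -3.000e-04]))]
top cursor_grip [(0.59, array([0.5906, 0.0893, 0.0583]))]
top rod_grip [(0.72, array([0.5877, 0.0893, 0.0567])), (0.71, array([ 0.6523, -0.5184,  0.0269])), (0.56, array([ 0.7751, -0.3161,  0.0235])), (0.5, array([0.671 , 0.0431, 0.0433]))]
```

View pics/w7.png

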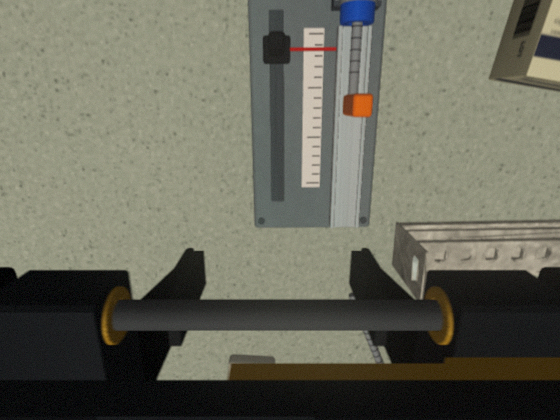

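The handle stands upright on the rail at px (358,105). The cursor post is at (277,47) and its red pointer lies along row 48. I'll measure both along the gauge.

```bash
cat > meas.py <<'E'
from h import *
def G(X,o0=(.663,.1155),a=4.9):
    c,s=np.cos(np.radians(a)),np.sin(np.radians(a)); d=X[...,:2]-np.array(o0)
    return np.dstack([c*d[...,0]+s*d[...,1],-s*d[...,0]+c*d[...,1],X[...,2]])*1000
def meas(p,X):
    g=G(X); H,S,V=[k.astype(int) for k in cv2.split(cv2.cvtColor(p,cv2.COLOR_RGB2HSV))]
    ok=np.isfinite(g[...,2])&(np.abs(g[...,0])<110)&(g[...,1]>-215)&(g[...,1]<125)&(g[...,2]<85)
    h=g[ok&(H<20)&(S>150)&(np.abs(g[...,0])<16)&(g[...,2]>28)]; t=h[h[:,2]>66]; b=h[(h[:,2]<62)]
    print('handle top y',np.percentile(t[:,1],[3,50,97]).round(1),'x',np.percentile(t[:,0],[3,97]).round(1),'z',np.median(t[:,2]).round(1),len(t))
    if len(b)>10: print('back face y',np.median(b[:,1]).round(1),len(b))
    r=g[ok&((H<8)|(H>172))&(S>110)&(g[...,0]<-17)&(g[...,0]>-66)&(g[...,2]>15)&(g[...,2]<40)]
    if len(r): print('pointer y',np.percentile(r[:,1],[5,50,95]).round(1),'x',r[:,0].min().round(1),r[:,0].max().round(1),'z',np.median(r[:,2]).round(1),len(r))
    k=g[ok&(V<70)&(g[...,0]<-60)&(g[...,2]>68)]
    if len(k): print('post top y',np.percentile(k[:,1],[3,50,97]).round(1),'x',np.percentile(k[:,0],[3,97]).round(1),len(k))
E
python3 -c "
from meas import *
p=cv2.imread('pics/w7.png')[:,:,::-1].copy(); meas(p,np.load('w7.npy'))
c,s=np.cos(np.radians(4.9)),np.sin(np.radians(4.9))
w=np.array([.663,.1155])+np.array([[c,-s],[s,c]])@[-.076,-.024]; print(w)
go([*w,.15],4.9);go([*w,.15],-175.1); print(get_obs()['qpos'])
"
```

```text
handle top y [-80.4 -71.1 -62.8] x [-8.1  7.4] z 68.3 413
back face y -70.5 140
pointer y [-21.4 -20.4 -19.4] x -63.6 -18.6 z 25.5 145
post top y [-27.7 -21.3 -14.7] x [-81.6 -68.6] 323
[0.58932776 0.08509603]
t [ 1.265e+02 -1.000e-01  6.610e+01] w [-0.  0. 90.] len 143.0
t [ 1.265e+02 -1.000e-01  6.610e+01] w [ -0.  -0. -90.] len 143.0
[-29.28328653  14.24277058  36.48581813  92.10602181  -8.6385098
  76.52783968  13.30173862]
```

```bash
python3 -c "
from h import *
c,s=np.cos(np.radians(4.9)),np.sin(np.radians(4.9))
w=np.array([.663,.1155])+np.array([[c,-s],[s,c]])@[-.075,-.021]; print(w)
go([*w,.11],94.9)"
python3 -m creep '[{"wx":0,"wy":0,"wz":0,"tx":30,"ty":0,"tz":20,"gripper":0.6},{"wx":0,"wy":0,"wz":0,"tx":60,"ty":0,"tz":45,"gripper":0.6},{"wx":0,"wy":0,"wz":0,"tx":90,"ty":0,"tz":75,"gripper":0.6},{"wx":0,"wy":0,"wz":0,"tx":120,"ty":0,"tz":105,"gripper":0.6},{"wx":0,"wy":0,"wz":0,"tx":129,"ty":0,"tz":107,"gripper":0.6}]'
python3 -m creep '[{"wx":0,"wy":0,"wz":0,"tx":0,"ty":0,"tz":0,"gripper":0.6}]'
python3 -c "
from h import *
c,s=np.cos(np.radians(4.9)),np.sin(np.radians(4.9))
w=np.array([.663,.1155])+np.array([[c,-s],[s,c]])@[-.075,-.021]; print(w)
go([*w,.04],94.9)"
```

```text
[0.59006786 0.08817048]
t [129.5   0.9 106.1] w [-0.  0.  0.] len 167.0
time_s: 14.75
tool_pos: [0.5846, 0.0932, 0.1037]
tool_rot: [-179.5, -0.1, 95.3]
force: [-1.1, 0.6, -1.3]
grip_width: 0.0704
grasp_force: 0.0
time_s: 14.83
tool_pos: [0.587, 0.0915, 0.107]
tool_rot: [-179.7, -0.0, 95.3]
force: [-0.1, -0.1, 0.2]
grip_width: 0.0699
grasp_force: 0.0
[0.59006786 0.08817048]
t [-3.6  3.  67. ] w [-0.3 -0.   0.4] len 67.0
```

```bash
python3 -m creep '[{"wx":0,"wy":0,"wz":0,"tx":-3,"ty":2,"tz":15,"gripper":0.6},{"wx":0,"wy":0,"wz":0,"tx":-3,"ty":2,"tz":32,"gripper":0.6},{"wx":0,"wy":0,"wz":0,"tx":-3,"ty":2,"tz":50,"gripper":0.6},{"wx":0,"wy":0,"wz":0,"tx":-3,"ty":2,"tz":66,"gripper":0.6},{"wx":0,"wy":0,"wz":0,"tx":-3,"ty":2,"tz":66,"gripper":0.6}]'
python3 -m creep '[{"wx":0,"wy":0,"wz":0,"tx":0,"ty":0,"tz":0,"gripper":-1},{"wx":0,"wy":0,"wz":0,"tx":0,"ty":0,"tz":0,"gripper":-1},{"wx":0,"wy":0,"wz":0,"tx":0,"ty":0,"tz":0,"gripper":-1},{"wx":0,"wy":0,"wz":0,"tx":0,"ty":0,"tz":0,"gripper":-1},{"wx":0,"wy":0,"wz":0,"tx":0,"ty":0,"tz":0,"gripper":-1}]' 12
python3 -m creep '[{"wx":0,"wy":0,"wz":0,"tx":0,"ty":0,"tz":0,"gripper":-1},{"wx":0,"wy":0,"wz":0,"tx":0,"ty":0,"tz":0,"gripper":-1},{"wx":0,"wy":0,"wz":0,"tx":0,"ty":0,"tz":0,"gripper":-1},{"wx":0,"wy":0,"wz":0,"tx":0,"ty":0,"tz":0,"gripper":-1},{"wx":0,"wy":0,"wz":0,"tx":0,"ty":0,"tz":0,"gripper":-1}]'
```

```text
time_s: 15.25
tool_pos: [0.5908, 0.0818, 0.0422]
tool_rot: [-179.9, 0.1, 94.8]
force: [-0.6, -0.3, -1.2]
grip_width: 0.0697
grasp_force: 0.0
time_s: 15.67
tool_pos: [0.5921, 0.0847, 0.0444]
tool_rot: [179.9, -0.0, 94.9]
force: [-0.1, -0.3, 1.0]
grip_width: 0.0439
grasp_force: 0.0
time_s: 16.08
tool_pos: [0.5896, 0.0845, 0.0432]
tool_rot: [-179.8, -0.0, 94.9]
force: [-4.4, -0.1, 2.7]
grip_width: 0.0137
grasp_force: 12.0
```

```bash
python3 -m creep '[{"wx":0,"wy":0,"wz":0,"tx":-15,"ty":0,"tz":0,"gripper":-1},{"wx":0,"wy":0,"wz":0,"tx":-30,"ty":0,"tz":0,"gripper":-1},{"wx":0,"wy":0,"wz":0,"tx":-45,"ty":0,"tz":0,"gripper":-1},{"wx":0,"wy":0,"wz":0,"tx":-56,"ty":0,"tz":0,"gripper":-1},{"wx":0,"wy":0,"wz":0,"tx":-61,"ty":0,"tz":0,"gripper":-1}]'
python3 -m creep '[{"wx":0,"wy":0,"wz":0,"tx":0,"ty":0,"tz":0,"gripper":-1},{"wx":0,"wy":0,"wz":0,"tx":0,"ty":0,"tz":0,"gripper":-1}]'
```

```text
time_s: 16.5
tool_pos: [0.5951, 0.0222, 0.0432]
tool_rot: [-179.8, -0.0, 94.8]
force: [-6.2, 1.1, 5.4]
grip_width: 0.014
grasp_force: 12.0
time_s: 16.67
tool_pos: [0.5951, 0.0221, 0.0432]
tool_rot: [-179.8, 0.1, 94.8]
force: [-5.5, -1.8, 5.1]
grip_width: 0.0136
grasp_force: 12.0
```

Moved 62 mm. Now I'll release partway, rise, and check from behind.

```bash
python3 -m creep '[{"wx":0,"wy":0,"wz":0,"tx":0,"ty":0,"tz":0,"gripper":0},{"wx":0,"wy":0,"wz":0,"tx":0,"ty":0,"tz":0,"gripper":0},{"wx":0,"wy":0,"wz":0,"tx":0,"ty":0,"tz":0,"gripper":0},{"wx":0,"wy":0,"wz":0,"tx":0,"ty":0,"tz":0,"gripper":0},{"wx":0,"wy":0,"wz":0,"tx":0,"ty":0,"tz":0,"gripper":0}]'
python3 -m creep '[{"wx":0,"wy":0,"wz":0,"tx":0,"ty":0,"tz":-25,"gripper":0},{"wx":0,"wy":0,"wz":0,"tx":0,"ty":0,"tz":-60,"gripper":0},{"wx":0,"wy":0,"wz":0,"tx":-25,"ty":0,"tz":-90,"gripper":0},{"wx":0,"wy":0,"wz":0,"tx":-50,"ty":0,"tz":-115,"gripper":0},{"wx":0,"wy":0,"wz":0,"tx":-75,"ty":0,"tz":-130,"gripper":0}]'
python3 -m creep '[{"wx":0,"wy":0,"wz":0,"tx":0,"ty":0,"tz":0,"gripper":0},{"wx":0,"wy":0,"wz":0,"tx":0,"ty":0,"tz":0,"gripper":0}]'
python3 -c "
from meas import *
p,X=wrist('w8'); meas(p,X)
for q in ['rod_end','cursor_line','hold_button_top']: print(q,[(round(r['confidence'],2),np.round(r['point'],4)) for r in nets.place_of(q,'wrist')[:2]])
"
```

```text
time_s: 17.08
tool_pos: [0.5971, 0.0242, 0.0434]
tool_rot: [180.0, -0.0, 94.9]
force: [-0.7, -0.5, -0.6]
grip_width: 0.0386
grasp_force: 0.0
time_s: 17.5
tool_pos: [0.6049, -0.0513, 0.177]
tool_rot: [179.7, 0.0, 95.0]
force: [0.1, -0.6, -0.5]
grip_width: 0.0437
grasp_force: 0.0
time_s: 17.67
tool_pos: [0.6039, -0.053, 0.1747]
tool_rot: [179.8, 0.0, 94.7]
force: [0.4, 0.4, -0.3]
grip_width: 0.043
grasp_force: 0.0
handle top y [-80.  -71.5 -63.1] x [-8.1  7.1] z 68.3 568
back face y -71.4 219
pointer y [-83.7 -82.8 -82. ] x -63.7 -18.7 z 25.5 129
post top y [-89.7 -83.3 -77. ] x [-81.5 -68.9] 341
rod_end [(0.7, array([0.6717, 0.0292, 0.0238]))]
cursor_line [(0.84, array([0.6542, 0.0284, 0.0262]))]
hold_button_top []
```

View pics/w8.png

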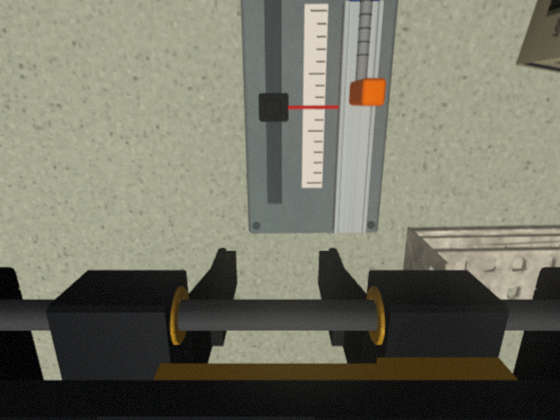

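The pointer is at −82.8 mm and the handle's back at −81.6 mm, so they agree to about 1 mm (px row 107, against the handle's back lower edge at about 105). Next is the button.

```bash
python3 -m creep '[{"wx":0,"wy":0,"wz":0,"tx":41,"ty":0,"tz":0,"gripper":-1},{"wx":0,"wy":0,"wz":0,"tx":82,"ty":0,"tz":0,"gripper":-1},{"wx":0,"wy":0,"wz":0,"tx":123,"ty":0,"tz":0,"gripper":-1},{"wx":0,"wy":0,"wz":0,"tx":160,"ty":0,"tz":0,"gripper":-1},{"wx":0,"wy":0,"wz":0,"tx":160,"ty":0,"tz":0,"gripper":-1}]'
python3 -c "
from h import *
o=get_obs(); p,X=wrist(); H,S,V=[k.astype(int) for k in cv2.split(cv2.cvtColor(p,cv2.COLOR_RGB2HSV))]
g=X[(H>45)&(H<85)&(S>110)&np.isfinite(X[...,2])&(X[...,2]>.02)&(np.hypot(X[...,0]-.587,X[...,1]-.182)<.03)]
print(len(g),g.mean(0),np.percentile(g,[2,98],axis=0))
for r in nets.place_of('hold_button_top','wrist')[:2]: print(r)
go([.587,.182,.07],94.9)"
```

```text
time_s: 18.28
tool_pos: [0.5869, 0.1216, 0.1717]
tool_rot: [-179.9, -0.3, 95.8]
force: [0.1, 1.2, -1.1]
grip_width: 0.018
grasp_force: 0.0
679 [0.58397671 0.18367681 0.02993047] [[0.57269344 0.17193459 0.02083043]
 [0.59531905 0.19504852 0.03194614]]
{'point': [0.5857, 0.1828, 0.0316], 'confidence': 0.56}
t [ 69.3   5.4 102.1] w [-0.1 -0.   0.4] len 124.0
```

```bash
python3 -m creep '[{"wx":0,"wy":0,"wz":0,"tx":35,"ty":3,"tz":15,"gripper":-1},{"wx":0,"wy":0,"wz":0,"tx":68,"ty":4,"tz":35,"gripper":-1},{"wx":0,"wy":0,"wz":0,"tx":68,"ty":4,"tz":65,"gripper":-1},{"wx":0,"wy":0,"wz":0,"tx":68,"ty":4,"tz":95,"gripper":-1},{"wx":0,"wy":0,"wz":0,"tx":68,"ty":4,"tz":102,"gripper":-1}]'
python3 -m creep '[{"wx":0,"wy":0,"wz":0,"tx":0,"ty":0,"tz":0,"gripper":-1},{"wx":0,"wy":0,"wz":0,"tx":0,"ty":0,"tz":0,"gripper":-1}]'
python3 -c "
from h import *
go([.585,.1833,.037],94.9)"
```

```text
time_s: 18.8
tool_pos: [0.5839, 0.1751, 0.0659]
tool_rot: [-179.5, 0.2, 94.9]
force: [-0.8, -0.1, -0.7]
grip_width: 0.0003
grasp_force: 0.0
time_s: 18.97
tool_pos: [0.5882, 0.1753, 0.0719]
tool_rot: [180.0, 0.0, 94.8]
force: [-0.2, 0.0, 0.9]
grip_width: 0.0006
grasp_force: 0.0
t [ 8.3 -2.5 34.9] w [ 0.   0.  -0.1] len 36.0
```

```bash
python3 -m creep '[{"wx":0,"wy":0,"wz":0,"tx":7,"ty":-2,"tz":10,"gripper":-1},{"wx":0,"wy":0,"wz":0,"tx":7,"ty":-2,"tz":22,"gripper":-1},{"wx":0,"wy":0,"wz":0,"tx":7,"ty":-2,"tz":34,"gripper":-1},{"wx":0,"wy":0,"wz":0,"tx":7,"ty":-2,"tz":34,"gripper":-1}]'
python3 -m creep '[{"wx":0,"wy":0,"wz":0,"tx":0,"ty":0,"tz":3,"gripper":-1},{"wx":0,"wy":0,"wz":0,"tx":0,"ty":0,"tz":6,"gripper":-1},{"wx":0,"wy":0,"wz":0,"tx":0,"ty":0,"tz":9,"gripper":-1},{"wx":0,"wy":0,"wz":0,"tx":0,"ty":0,"tz":9,"gripper":-1}]'
```

```text
time_s: 19.3
tool_pos: [0.5831, 0.1831, 0.0347]
tool_rot: [-179.8, 0.1, 94.9]
force: [-0.4, 0.7, -0.8]
grip_width: 0.0006
grasp_force: 0.0
time_s: 19.63
tool_pos: [0.5852, 0.1833, 0.0285]
tool_rot: [180.0, -0.0, 94.9]
force: [-1.7, 0.3, 4.1]
grip_width: 0.0006
grasp_force: 1.8
```

```bash
python3 -m creep '[{"wx":0,"wy":0,"wz":0,"tx":0,"ty":0,"tz":2,"gripper":-1},{"wx":0,"wy":0,"wz":0,"tx":0,"ty":0,"tz":4,"gripper":-1},{"wx":0,"wy":0,"wz":0,"tx":0,"ty":0,"tz":5,"gripper":-1},{"wx":0,"wy":0,"wz":0,"tx":0,"ty":0,"tz":5,"gripper":-1}]'
```

```text
time_s: 19.97
tool_pos: [0.5853, 0.1833, 0.0262]
tool_rot: [-180.0, -0.1, 94.9]
force: [-6.6, -3.1, 17.9]
grip_width: 0.0003
grasp_force: 9.4
```

```bash
python3 -m creep '[{"wx":0,"wy":0,"wz":0,"tx":0,"ty":0,"tz":-20,"gripper":-1},{"wx":0,"wy":0,"wz":0,"tx":0,"ty":0,"tz":-60,"gripper":-1},{"wx":0,"wy":0,"wz":0,"tx":0,"ty":0,"tz":-100,"gripper":-1},{"wx":0,"wy":0,"wz":0,"tx":0,"ty":0,"tz":-140,"gripper":-1},{"wx":0,"wy":0,"wz":0,"tx":0,"ty":0,"tz":-150,"gripper":-1}]'
python3 -m creep '[{"wx":0,"wy":0,"wz":0,"tx":-41,"ty":0,"tz":0,"gripper":-1},{"wx":0,"wy":0,"wz":0,"tx":-82,"ty":0,"tz":0,"gripper":-1},{"wx":0,"wy":0,"wz":0,"tx":-123,"ty":0,"tz":0,"gripper":-1},{"wx":0,"wy":0,"wz":0,"tx":-164,"ty":0,"tz":0,"gripper":-1},{"wx":0,"wy":0,"wz":0,"tx":-200,"ty":0,"tz":0,"gripper":-1}]'
python3 -m creep '[{"wx":0,"wy":0,"wz":0,"tx":0,"ty":0,"tz":0,"gripper":-1},{"wx":0,"wy":0,"wz":0,"tx":0,"ty":0,"tz":0,"gripper":-1},{"wx":0,"wy":0,"wz":0,"tx":0,"ty":0,"tz":0,"gripper":-1}]'
python3 -c "
from meas import *
p,X=wrist('w9'); meas(p,X)
g=G(X); H,S,V=[k.astype(int) for k in cv2.split(cv2.cvtColor(p,cv2.COLOR_RGB2HSV))]
b=g[(H>45)&(H<85)&(S>110)&(g[...,1]>50)&(g[...,1]<95)&(abs(g[...,0]+72)<20)]; print('button',len(b),np.nanpercentile(b[:,2],[50,90]))"
```

```text
time_s: 20.38
tool_pos: [0.5888, 0.1843, 0.1806]
tool_rot: [179.4, -0.2, 94.9]
force: [2.0, 0.5, 0.4]
grip_width: 0.0001
grasp_force: 0.0
time_s: 20.8
tool_pos: [0.6022, -0.0188, 0.1735]
tool_rot: [179.9, 0.0, 94.8]
force: [0.8, -1.1, 0.2]
grip_width: 0.0004
grasp_force: 0.0
time_s: 21.05
tool_pos: [0.6022, -0.0151, 0.1731]
tool_rot: [180.0, -0.1, 94.9]
force: [0.4, 0.4, 0.4]
grip_width: 0.0005
grasp_force: 0.0
handle top y [-80.  -71.3 -63. ] x [-8.2  7.5] z 68.4 532
back face y -67.7 242
pointer y [-84.5 -82.7 -81.9] x -63.4 -18.9 z 25.2 164
post top y [-89.7 -82.6 -76.6] x [-81.5 -68.5] 316
button 0 nan
  return np.nanmean(a, axis, out=out, keepdims=keepdims)
```

```bash
python3 -c "
from cell import env
print(env.sign_off())"
```

```text
the job is handed in; nothing more can be done
None
```

The job is handed in, but the hand-in returned no verdict: the rod bottomed at about 78 mm and was released upright, the pointer is about 1 mm from the handle's back, and the button was pressed to its stop at 18 N. I did not see the button spring back, and did not re-measure the cup, jar or timer at the end.

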